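# Dry run of a measuring route: reference sphere, then the bore without its liner

## Task

Dry-run the measuring route on the granite table without touching anything: first point straight down at the white reference sphere, with the fingertips about two centimetres above its top, and stay there for two seconds. Then point in the same way at the one bore of the compressor block that has no bronze liner, about two centimetres above its mouth and over its middle, and finish there, still pointing at it for the operator. Nothing is to be picked up or moved: the spare liner, the gauges and the jog box stay where they are.

Things in the scene. Friction and masses are not known exactly. Their poses are not given: they have to be found in the camera images.
- sphere_top (a point): topmost point of the white ceramic reference sphere (25 mm diameter), about 140 mm above the table. The sphere sits at the end of a thin steel stem that leans 45 degrees out of an upright steel post; the post's axis is 38 mm to the side of the sphere and the post's black collar tops out 98 mm above the table
- sphere_stand: steel stand of the reference sphere, fixed to the table: round foot 64 mm across, post 18 mm thick. Origin: centre of the underside of the foot; the stem leans towards its own -x
- block: light grey cast-aluminium four-cylinder compressor block, fixed, standing on two black steel parallels: 92 mm wide (own x), 236 mm long (own y, with a black crank nose standing out another 38 mm at the +y end), its flat top deck 130 mm above the table. Origin: on the table under its centre. Four upright bores in a row along its own y, at y = -81, -27, 27 and 81 mm, x = 0, 45 mm across and 70 mm deep; z is up
- bare_bore: the one bore of the block without a liner: a 45 mm open hole in the grey deck with bare aluminium walls and a black bottom. Origin: centre of its mouth, level with the deck, 130 mm above the table; z up. It may be any of the four bores
- liner1: bronze (yellow) liner pressed into one of the other bores: a sleeve 36.6 mm inside with a flange 50 mm across that stands 4.5 mm proud of the deck. Origin: on its axis, 57.5 mm below the deck; z up
- liner2: as liner1, in another bore
- liner3: as liner1, in another bore
- spare_liner: loose bronze liner standing upright on the table, flange up: 62 mm tall, flange 50 mm across. Origin: centre of its underside. Leave alone
- ring_gauge: loose steel ring gauge lying flat on the table, 60 mm across, 22 mm tall. Origin: centre of its underside. Leave alone
- plug_gauge: loose steel plug gauge lying on the table along its own y, 122 mm long, 22 mm thick, with a red band. Origin: under its middle, on the table. Leave alone
- jog_box: cream-coloured joystick box of the measuring machine, loose on the table, 100 by 200 mm, 100 mm tall over its black joystick. Origin: centre of its underside. Leave alone
Things that resemble listed ones, but are neither listed nor needed, are in the scene too. There is more than one size of the sphere_stand; the job needs the middle-sized.

How it is judged:
By the outcome, as a careful person would: the job done as asked, in the order asked, and still so for the second after the job is handed in, with the robot touching nothing.
It also fails if it takes over 40 s, if anything falls off the work surface, if the arm or the gripper's body presses on something with over 40 N, if the wrist force passes 120 N, or if a joint passes its speed limit or range.

## Robot

A 6-joint arm with a two-finger parallel gripper is mounted at the origin on the work surface. World frame = base frame: x ahead of the robot, y to its left, z up, the work surface at z = 0. Lengths are in m, angles in degrees, forces in N, time in s.
With the tool pointing down it reaches from about 0.4 to 0.825 m from the base axis. Payload 7 kg.
Tool frame: the origin (TCP) lies at the very end of the fingers, on their centre line; the grasp point (between the pads) lies behind it (r.grasp_offset is the z of the grasp point in the tool frame, in m); z points along the fingers, y is the direction in which the jaws open and shut (so a half turn about z gives the same grasp; the last joint's range is limited). The gripper opens to 88 mm and grips with 3 to 60 N. Pads are 19 mm wide; open, the fingers measure 130 mm over their backs; the gripper's body (78 mm by 193 mm) begins 47 mm behind the grasp point.
Start: joints at [91.794, 20.546, 0.682, 0, -70.136, -16.507], TCP at [0.171, 0.653, 0.227] pointing down, gripper open.
Joint ranges: [-176.03, 176.03], [-82.01, 121.73], [-58.28, 71.71], [-173.87, 95.51], [-174.79, -0.11], [-173.66, 173.66]. Speed limits (degrees/s): [136.94, 136.94, 172.46, 180, 180, 180].

## Interface

Orientations are given as [roll, pitch, yaw] about the fixed x, y, z axes, in that order (R = Rz(yaw) Ry(pitch) Rx(roll)).
In Python, from plant import r gives the robot as it stands. The module is installed in compiled form; this text tells all that it offers.
- The arm moves only by the tool servo_tool, never from a script. Its argument "targets" is a list of rows, each an object of numbers: "dx", "dy", "dz": the shift along the world's x, y, z in cm; "spin": the turn about the world's z in rad; "grip": the opening in per cent of the stroke, from 0 (shut) to 100 (fully open). A call has exactly 10 rows; each row is the pose to reach, as a shift and turn from the pose commanded when the call began; what a row does not reach only later rows make up. A row lasts 1/12 s, in which the tool goes at most 41.7 mm and 7.16 degrees, less where a joint would pass 70% of its speed; a pose out of reach is approached as far as the arm can. A call with a gripper value outside its range is refused whole. The fingers move at their own pace and stop on an object; "squeeze" is the grip in N (left out, the last holds). Time passes only in rows, so rows that repeat a pose let the fingers close, or fill a call up. It gives the time, the measured TCP pose, the force and the opening at its end, in the units of the state.
- r.get_state(): the state, without advancing time (a new reading comes with each control period).
- r.capture(name): name is "side" or "top"; returns the picture (480x640x3 uint8, blue, green, red); there is no depth.
- r.get_calibration(name): a dict with "K" (3x3 intrinsics, pixels), "extrinsics" (4x4, takes a point from camera to world coordinates). Camera axes: x right, y down, z forward; pixel columns grow to the right and rows downward; lengths in m; the calibration is good to about 2 mm. A picture is of the moment at which its call begins. get_calibration takes no time and is no camera call.
- r.close_job(): hands the job in, once; it reports no verdict.
Trained networks look in the newest picture that a camera, given by its name, has taken for a name from the list of things; names that differ only in an ending like _2 or _b are one class to them, and where a whole thing is asked for, a point or a joint stands for the part that bears it (a point fixed in the world has none). Each returns a list of dicts, best first, with "p" (0 to 1); they miss things now and then, are a little off and sometimes report something else, mostly with a low value. They report only what shows in the picture. A call takes as long as a camera call. They do not tell look-alikes from the thing itself.
- r.cut_out(name, camera): "mask" (480x640 bool, what is visible of it) and "extent" ([left, top, right, bottom] in pixels, round what is visible of it).
The state is a dict: "time_s": time; "joints": joint angles; "qd": joint speeds; "joint_torque": joint torques, N m; "tcp_pos": TCP position; "eef_rot": TCP orientation; "contact_force": force on the tool from outside, world axes, zero at the start; "moment": the same for the moment, N m; "gripper_width": finger opening in m.
Only numpy, scipy, OpenCV 4.12 (cv2) and the standard library are available. Lean on these libraries where they do the work, as an engineer would, in place of code of your own. Each camera call takes 0.05 s, during which the arm holds its last target. There are 200 camera calls.

## Working session

There is one attempt and no reset: what is moved stays moved. The work goes in short steps, Python scripts to look and compute and a tool call to move; the robot and the scene stay as the last step left them, time stands still between calls to the robot, and variables do not carry over. Pictures are saved under pics/ and viewed, about 8 in all and at most 12, crops included, and the job is handed in when it is done.

Besides the shell and the picture viewer there is one more tool, called after "Request:" by a JSON object that holds its "name" and its "arguments". servo_tool: Moves the arm, as the interface text tells. Its arguments: {"type":"object","properties":{"targets":{"type":"array"},"squeeze":{"type":"number"}},"required":["targets"]}

```bash
mkdir -p pics
python3 - <<'E'
from plant import r
import cv2,numpy as np
for c in ("side","top"):
    cv2.imwrite(f"pics/{c}0.png",r.capture(c))
    k=r.get_calibration(c); print(c,np.round(k["K"],1).tolist(),np.round(k["extrinsics"],4).tolist())
    for n in ("sphere_top","sphere_stand","block","bare_bore","liner1"):
        print(n,[(round(d["p"],2),np.round(d["extent"]).tolist()) for d in r.cut_out(n,c)])
s=r.get_state();print(s)
E
```

```text
side [[524.0, 0.0, 325.0], [0.0, 524.0, 241.2], [0.0, 0.0, 1.0]] [[0.8581, -0.3432, 0.382, 0.169], [-0.5133, -0.5981, 0.6155, -0.5861], [0.0172, -0.7242, -0.6893, 0.8047], [0.0, 0.0, 0.0, 1.0]]
sphere_top [(0.92, [230.0, 176.0, 251.0, 220.0]), (0.69, [259.0, 185.0, 290.0, 251.0]), (0.62, [187.0, 206.0, 231.0, 289.0])]
sphere_stand [(0.87, [184.0, 204.0, 232.0, 290.0]), (0.56, [232.0, 178.0, 253.0, 220.0])]
block [(0.76, [325.0, 300.0, 436.0, 470.0])]
bare_bore []
liner1 [(0.94, [356.0, 336.0, 388.0, 362.0]), (0.67, [369.0, 362.0, 400.0, 391.0])]
top [[606.4, 0.0, 322.7], [0.0, 606.4, 237.4], [0.0, 0.0, 1.0]] [[-0.0076, -0.9933, 0.1156, 0.4178], [-1.0, 0.0075, -0.0015, 0.0153], [0.0007, -0.1156, -0.9933, 1.1521], [0.0, 0.0, 0.0, 1.0]]
sphere_top [(0.92, [220.0, 316.0, 264.0, 368.0]), (0.74, [203.0, 224.0, 240.0, 277.0]), (0.69, [150.0, 254.0, 172.0, 286.0])]
sphere_stand [(0.91, [203.0, 223.0, 242.0, 275.0]), (0.83, [152.0, 250.0, 175.0, 289.0]), (0.63, [218.0, 316.0, 262.0, 367.0])]
block [(0.95, [383.0, 231.0, 552.0, 316.0])]
bare_bore [(0.84, [420.0, 252.0, 440.0, 276.0])]
liner1 [(0.79, [479.0, 264.0, 511.0, 295.0]), (0.68, [448.0, 256.0, 478.0, 289.0]), (0.68, [517.0, 272.0, 540.0, 304.0]), (0.22, [282.0, 131.0, 393.0, 190.0])]
{'time_s': 0.6, 'joints': array([ 9.17950484e+01,  2.05453049e+01,  6.80139490e-01, -1.28078108e-03,
       -7.01367822e+01, -1.65075564e+01]), 'qd': array([-0.09650557,  0.06917347, -0.02957907,  0.02691324, -0.00920892,
        0.03929083]), 'joint_torque': array([ 9.07606009e-04, -5.81988180e+01,  2.93179286e+01,  6.99980021e+00,
        1.23867102e-02, -1.09147720e-05]), 'tcp_pos': array([0.17142701, 0.6528196 , 0.22655529]), 'eef_rot': array([ 1.79997790e+02,  6.01510816e-04, -1.47129432e+01]), 'contact_force': array([0.05849385, 0.07559175, 0.05368225]), 'moment': array([-0.08149379,  0.00927847, -0.01770178]), 'gripper_width': 0.08774491356950447}
```

View pics/side0.png

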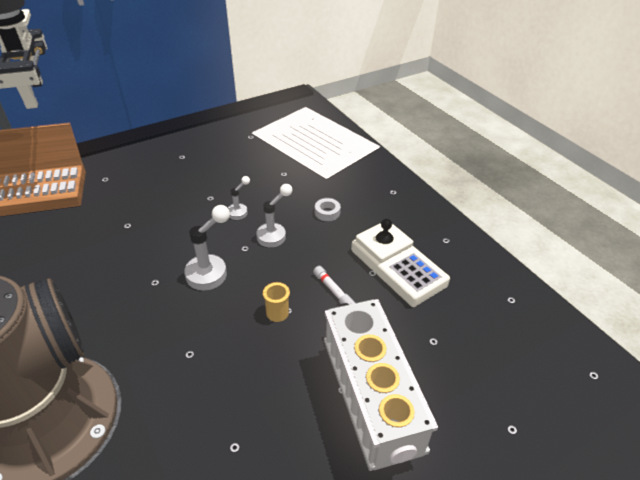

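View pics/top0.png

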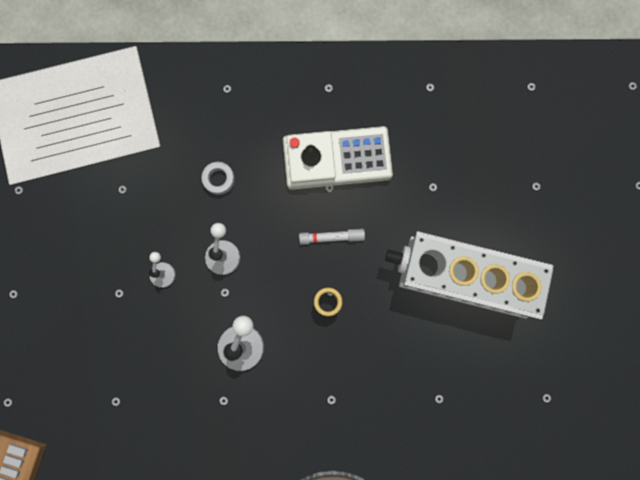

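Both views show three sphere stands:

| Stand | side px | top px |
|---|---|---|
| small | (245,181) | (155,257) |
| middle | (286,190) | (218,230) |
| large | (220,214) | (242,326) |

The bare bore is the one next to the crank nose, at side (359,321) and top (432,263). The other three have yellow rims. I'll triangulate each candidate and check it against the given sizes.

```bash
cat > h.py <<'E'
from plant import r
import cv2,numpy as np
C={c:r.get_calibration(c) for c in("side","top")}
def ray(c,p):
    K,T=C[c]["K"],np.array(C[c]["extrinsics"]);d=T[:3,:3]@np.linalg.inv(K)@[p[0],p[1],1];return T[:3,3],d
def onz(c,p,z):
    o,d=ray(c,p);return o+d*(z-o[2])/d[2]
def proj(c,X):
    K,T=C[c]["K"],np.linalg.inv(C[c]["extrinsics"]);q=K@(T[:3,:3]@X+T[:3,3]);return q[:2]/q[2]
def tri(p,q):
    A=[];b=[]
    for c,x in(("side",p),("top",q)):
        o,d=ray(c,x);d=d/np.linalg.norm(d);P=np.eye(3)-np.outer(d,d);A.append(P);b.append(P@o)
    A=np.vstack(A);X=np.linalg.lstsq(A,np.hstack(b),rcond=None)[0]
    return X
def disc(img,p,w=14):
    x,y=p;m=np.zeros(img.shape[:2],np.uint8);m[y-w:y+w,x-w:x+w]=255
    b=((img.min(2)>185)&(m>0)).astype(np.uint8)
    n,l,s,c=cv2.connectedComponentsWithStats(b);i=1+np.argmax(s[1:,4]);
    (cx,cy),R=cv2.minEnclosingCircle(np.argwhere(l==i)[:,::-1].astype(np.float32));return np.array([cx,cy]),R+.5,s[i].tolist()
E
python3 - <<'E'
from h import *
S=cv2.imread("pics/side0.png");T=cv2.imread("pics/top0.png")
for n,a,b in(("small",(245,181),(155,257)),("mid",(286,190),(218,230)),("large",(220,214),(242,326))):
    p,R1,s1=disc(S,a);q,R2,s2=disc(T,b);X=tri(p,q)
    D=[2*R*np.linalg.norm(X-np.array(C[c]["extrinsics"])[:3,3])/C[c]["K"][0,0]*1000 for c,R in(("side",R1),("top",R2))]
    print(n,p,R1,s1,q,R2,s2,X.round(4),np.round(D,1),proj("side",X)-p,onz("top",q,.1275).round(4),onz("side",p,.1275).round(4))
# block: deck corners in top view
m=max(r.cut_out("block","top"),key=lambda d:d["p"])["mask"]
pt=onz("top",(432,263),.13);ps=onz("side",(359,321),.13);print("bore",pt,ps)
d=onz("top",(527,287),.1345);print("liner end",d,np.linalg.norm(d[:2]-pt[:2]),"expect .162")
for k in range(4):print(proj("top",pt+(d-pt)*k/3),proj("side",pt+(d-pt)*k/3))
a=cv2.resize(S[160:260,180:310],None,fx=5,fy=5,interpolation=2);b=cv2.resize(T[225:320,380:560],None,fx=4,fy=4,interpolation=2)
b=cv2.copyMakeBorder(b,0,0,0,0,0);W=max(a.shape[1],b.shape[1])
f=lambda i:cv2.copyMakeBorder(i,0,0,0,W-i.shape[1],0)
cv2.imwrite("pics/crop.png",cv2.resize(np.vstack([f(a),f(b)]),None,fx=.67,fy=.67))
E
```

```text
small [245.5 179. ] 4.140154838562012 [242, 176, 8, 7, 41] [154. 256.] 4.972236156463623 [150, 253, 9, 8, 61] [0.5107 0.3085 0.0957] [18.8 18. ] [-0.28490446  0.01763898] [0.5074 0.2999 0.1275] [0.4959 0.2681 0.1275]
mid [285.83334351 188.5       ] 5.941701412200928 [281, 184, 11, 10, 87] [217.5 229. ] 6.765082359313965 [212, 224, 12, 11, 114] [0.5525 0.192  0.1316] [24.9 23.3] [-0.20115015  0.01994547] [0.5527 0.1929 0.1275] [0.5553 0.1966 0.1275]
large [223. 212.] 10.940406799316406 [213, 205, 21, 14, 209] [242.125 324.875] 9.27684497833252 [234, 317, 17, 17, 236] [0.3942 0.1431 0.1704] [41.4 30.3] [-1.44244254  0.06625617] [0.3906 0.1497 0.1275] [0.412  0.1912 0.1275]
bore [ 0.49173278 -0.1704367   0.13      ] [ 0.49464625 -0.17110437  0.13      ]
liner end [ 0.44997117 -0.32749476  0.1345    ] 0.16251544044601354 expect .162
[432. 263.] [357.26386094 321.43908741]
[463.47947505 270.95270949] [368.53278322 348.04491327]
[495.1455868 278.9525693] [380.9350972  377.32666692]
[527. 287.] [394.65084627 409.7094292 ]
```

View pics/crop.png

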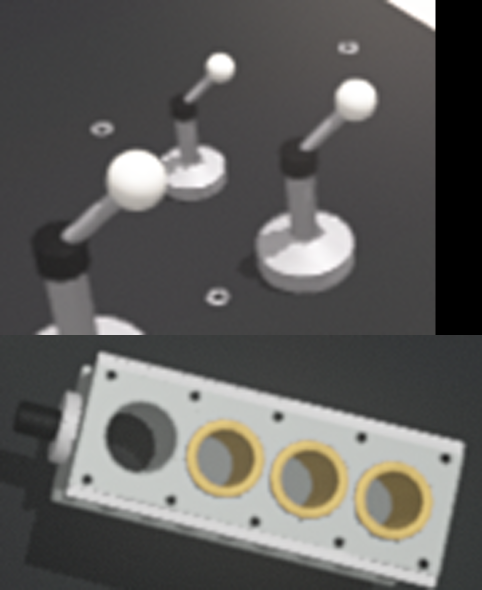

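The middle stand is the right one: it measures 24 mm across with its centre near z 0.13, against about 18 mm for the small one and 30 mm or more for the large. The liner-to-bore spacing measures 162.5 mm against 162 expected. 

Targets for the TCP:
- **Sphere:** (0.553, 0.193, 0.160)
- **Bore:** (0.493, -0.170, 0.150)

I'll close the fingers so they work as a pointer, and travel at about z 0.26.

Request:
{"name": "servo_tool", "arguments": {"targets": [{"dx":1,"dy":-1,"dz":1.5,"grip":0},{"dx":3,"dy":-3.5,"dz":3,"grip":0},{"dx":5,"dy":-6,"dz":4,"grip":0},{"dx":7,"dy":-8.5,"dz":4,"grip":0},{"dx":9,"dy":-11,"dz":4,"grip":0},{"dx":11,"dy":-13.5,"dz":4,"grip":0},{"dx":13,"dy":-16,"dz":4,"grip":0},{"dx":15,"dy":-18.5,"dz":4,"grip":0},{"dx":17,"dy":-21,"dz":4,"grip":0},{"dx":19,"dy":-23,"dz":4,"grip":0}], "squeeze": 5}}

```text
validation failed for argument at $.ta...
```

Request:
{"name": "servo_tool", "arguments": {"targets": [{"dx":2,"dy":-2.5,"dz":0,"grip":0},{"dx":4,"dy":-5,"dz":0,"grip":0},{"dx":6,"dy":-7.5,"dz":0,"grip":0},{"dx":8,"dy":-10,"dz":0,"grip":0},{"dx":10,"dy":-12.5,"dz":0,"grip":0},{"dx":12.5,"dy":-15,"dz":0,"grip":0},{"dx":15,"dy":-18,"dz":0,"grip":0},{"dx":17,"dy":-20.5,"dz":0,"grip":0},{"dx":18.5,"dy":-22.5,"dz":0,"grip":0},{"dx":19.2,"dy":-23,"dz":0,"grip":0}]}}

```text
validation failed for argument at $.ta...
```

Request:
{"name": "servo_tool", "arguments": {"targets": [{"dx":1,"dy":-1,"dz":1.5,"spin":0,"grip":0},{"dx":3,"dy":-3.5,"dz":3,"spin":0,"grip":0},{"dx":5,"dy":-6,"dz":4,"spin":0,"grip":0},{"dx":7,"dy":-8.5,"dz":4,"spin":0,"grip":0},{"dx":9,"dy":-11,"dz":4,"spin":0,"grip":0},{"dx":11,"dy":-13.5,"dz":4,"spin":0,"grip":0},{"dx":13,"dy":-16,"dz":4,"spin":0,"grip":0},{"dx":15,"dy":-18.5,"dz":4,"spin":0,"grip":0},{"dx":17,"dy":-21,"dz":4,"spin":0,"grip":0},{"dx":19,"dy":-23,"dz":4,"spin":0,"grip":0}], "squeeze": 5}}

```text
time_s: 1.48
tcp_pos: [0.3621, 0.421, 0.2671]
eef_rot: [-180.0, 0.0, -14.7]
contact_force: [0.0, 1.0, -0.2]
gripper_width: 0.0262
```

Request:
{"name": "servo_tool", "arguments": {"targets": [{"dx":2,"dy":-2.5,"dz":0,"spin":0,"grip":0},{"dx":4,"dy":-5,"dz":0,"spin":0,"grip":0},{"dx":6,"dy":-7.5,"dz":0,"spin":0,"grip":0},{"dx":8,"dy":-10,"dz":0,"spin":0,"grip":0},{"dx":10,"dy":-12.5,"dz":0,"spin":0,"grip":0},{"dx":12.5,"dy":-15,"dz":0,"spin":0,"grip":0},{"dx":15,"dy":-18,"dz":0,"spin":0,"grip":0},{"dx":17,"dy":-20.5,"dz":0,"spin":0,"grip":0},{"dx":18.5,"dy":-22.5,"dz":0,"spin":0,"grip":0},{"dx":19.2,"dy":-23,"dz":0,"spin":0,"grip":0}]}}

```text
time_s: 2.32
tcp_pos: [0.5548, 0.19, 0.2666]
eef_rot: [180.0, -0.0, -14.9]
contact_force: [0.1, 0.1, -0.9]
gripper_width: 0.0002
```

Run:
```python
from h import *
s=r.get_state();print(s["time_s"],s["tcp_pos"],s["gripper_width"],s["joints"].round(1))
S=r.capture("side");T=r.capture("top");f=s["tcp_pos"]
p=proj("side",f);t=proj("top",f);print(p,t)
for i,q in((S,p),(T,t)):cv2.drawMarker(i,tuple(int(v) for v in q),(0,0,255),0,7,1)
cv2.imwrite("pics/over.png",np.hstack([cv2.resize(S[60:260,190:390],(400,400)),cv2.resize(T[130:330,120:320],(400,400))]))
```

```text
2.3167 [0.55482681 0.19001695 0.26657311] 0.00021794108310079088 [ 38.   10.9  -7.3   0.  -71.8  37.1]
[284.73987818 132.37384888] [203.28552637 215.36510054]
```

View pics/over.png

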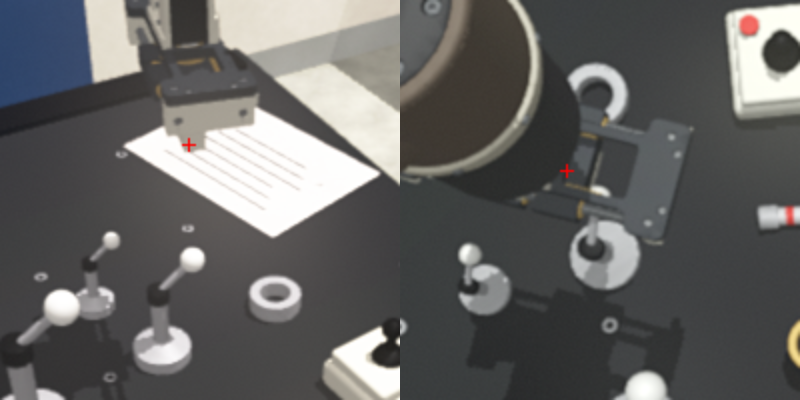

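Fingers are shut. The tip is at side (286,133), above the middle sphere at side (286,190), and the gripper body is clear of the other stands. Now I'll descend to z 0.160.

Request:
{"name": "servo_tool", "arguments": {"targets": [{"dx":0,"dy":0,"dz":-1.5,"spin":0,"grip":0},{"dx":0,"dy":0,"dz":-3,"spin":0,"grip":0},{"dx":0,"dy":0,"dz":-5,"spin":0,"grip":0},{"dx":0,"dy":0,"dz":-6.5,"spin":0,"grip":0},{"dx":0,"dy":0,"dz":-8,"spin":0,"grip":0},{"dx":0,"dy":0,"dz":-9,"spin":0,"grip":0},{"dx":0,"dy":0,"dz":-10,"spin":0,"grip":0},{"dx":0,"dy":0,"dz":-10.6,"spin":0,"grip":0},{"dx":0,"dy":0,"dz":-10.6,"spin":0,"grip":0},{"dx":0,"dy":0,"dz":-10.6,"spin":0,"grip":0}]}}

```text
time_s: 3.25
tcp_pos: [0.5535, 0.1931, 0.1608]
eef_rot: [180.0, -0.0, -14.7]
contact_force: [-0.9, -0.9, -0.5]
gripper_width: 0.0007
```

Run:
```python
from h import *
s=r.get_state();print(s["time_s"],s["tcp_pos"],s["contact_force"])
S=r.capture("side");T=r.capture("top")
print(proj("side",s["tcp_pos"]),proj("side",np.array([.553,.193,.1275])))
try: print(disc(S,(286,190),9))
except Exception as e: print(e)
cv2.imwrite("pics/sph.png",np.hstack([cv2.resize(S[140:260,225:345],(400,400)),cv2.resize(T[170:290,160:280],(400,400))]))
```

```text
3.25 [0.55353949 0.19310764 0.16078867] [-0.86681208 -0.88000465 -0.48682831]
[285.32605007 176.75132094] [285.67864473 189.76646007]
(array([286.10714722, 188.73214722]), 5.892981052398682, [281, 184, 11, 9, 74])
```

View pics/sph.png

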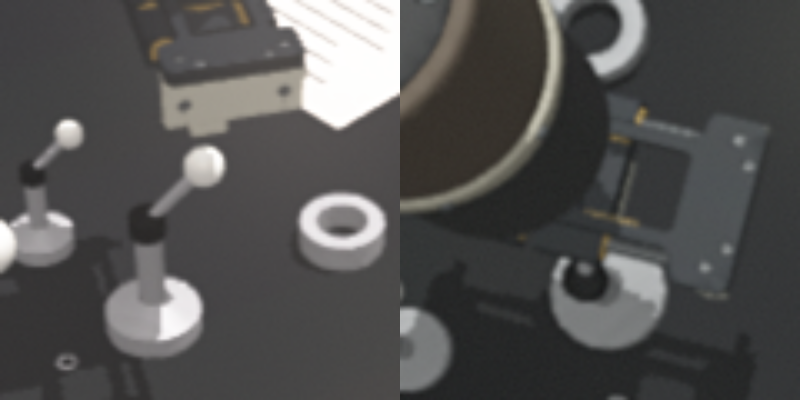

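The tip is directly over the middle sphere (side: tip ~(287,180), sphere (286,189)). The visible gap fits 20 mm of clearance, and nothing is touching. I'll hold for 2.5 s.

Request:
{"name": "servo_tool", "arguments": {"targets": [{"dx":0,"dy":0,"dz":0,"spin":0,"grip":0},{"dx":0,"dy":0,"dz":0,"spin":0,"grip":0},{"dx":0,"dy":0,"dz":0,"spin":0,"grip":0},{"dx":0,"dy":0,"dz":0,"spin":0,"grip":0},{"dx":0,"dy":0,"dz":0,"spin":0,"grip":0},{"dx":0,"dy":0,"dz":0,"spin":0,"grip":0},{"dx":0,"dy":0,"dz":0,"spin":0,"grip":0},{"dx":0,"dy":0,"dz":0,"spin":0,"grip":0},{"dx":0,"dy":0,"dz":0,"spin":0,"grip":0},{"dx":0,"dy":0,"dz":0,"spin":0,"grip":0}]}}

```text
time_s: 4.18
tcp_pos: [0.5534, 0.1928, 0.1605]
eef_rot: [180.0, 0.0, -14.7]
contact_force: [-0.4, 0.5, -1.1]
gripper_width: 0.0007
```

Request:
{"name": "servo_tool", "arguments": {"targets": [{"dx":0,"dy":0,"dz":0,"spin":0,"grip":0},{"dx":0,"dy":0,"dz":0,"spin":0,"grip":0},{"dx":0,"dy":0,"dz":0,"spin":0,"grip":0},{"dx":0,"dy":0,"dz":0,"spin":0,"grip":0},{"dx":0,"dy":0,"dz":0,"spin":0,"grip":0},{"dx":0,"dy":0,"dz":0,"spin":0,"grip":0},{"dx":0,"dy":0,"dz":0,"spin":0,"grip":0},{"dx":0,"dy":0,"dz":0,"spin":0,"grip":0},{"dx":0,"dy":0,"dz":0,"spin":0,"grip":0},{"dx":0,"dy":0,"dz":0,"spin":0,"grip":0}]}}

```text
time_s: 5.02
tcp_pos: [0.5534, 0.1928, 0.1605]
eef_rot: [180.0, 0.0, -14.7]
contact_force: [-0.1, -0.1, -0.6]
gripper_width: 0.0006
```

Request:
{"name": "servo_tool", "arguments": {"targets": [{"dx":0,"dy":0,"dz":0,"spin":0,"grip":0},{"dx":0,"dy":0,"dz":0,"spin":0,"grip":0},{"dx":0,"dy":0,"dz":0,"spin":0,"grip":0},{"dx":0,"dy":0,"dz":0,"spin":0,"grip":0},{"dx":0,"dy":0,"dz":0,"spin":0,"grip":0},{"dx":0,"dy":0,"dz":0,"spin":0,"grip":0},{"dx":0,"dy":0,"dz":0,"spin":0,"grip":0},{"dx":0,"dy":0,"dz":0,"spin":0,"grip":0},{"dx":0,"dy":0,"dz":0,"spin":0,"grip":0},{"dx":0,"dy":0,"dz":0,"spin":0,"grip":0}]}}

```text
time_s: 5.85
tcp_pos: [0.5534, 0.1929, 0.1605]
eef_rot: [-180.0, 0.0, -14.7]
contact_force: [0.6, -0.1, -0.8]
gripper_width: 0.0003
```

Request:
{"name": "servo_tool", "arguments": {"targets": [{"dx":0,"dy":0,"dz":2,"spin":0,"grip":0},{"dx":0,"dy":0,"dz":5,"spin":0,"grip":0},{"dx":0,"dy":0,"dz":8,"spin":0,"grip":0},{"dx":-0.5,"dy":-1.5,"dz":10,"spin":0,"grip":0},{"dx":-1,"dy":-4.5,"dz":10,"spin":0,"grip":0},{"dx":-1.5,"dy":-7.5,"dz":10,"spin":0,"grip":0},{"dx":-2,"dy":-10.5,"dz":10,"spin":0,"grip":0},{"dx":-2.5,"dy":-13.5,"dz":10,"spin":0,"grip":0},{"dx":-3,"dy":-16.5,"dz":10,"spin":0,"grip":0},{"dx":-3.5,"dy":-19.5,"dz":10,"spin":0,"grip":0}]}}

```text
time_s: 6.68
tcp_pos: [0.5179, -0.0035, 0.2608]
eef_rot: [-180.0, -0.0, -14.7]
contact_force: [0.3, 0.2, 0.6]
gripper_width: 0.0006
```

Request:
{"name": "servo_tool", "arguments": {"targets": [{"dx":-0.4,"dy":-3,"dz":0,"spin":0,"grip":0},{"dx":-0.8,"dy":-6,"dz":0,"spin":0,"grip":0},{"dx":-1.2,"dy":-9,"dz":0,"spin":0,"grip":0},{"dx":-1.6,"dy":-12,"dz":0,"spin":0,"grip":0},{"dx":-2,"dy":-14.5,"dz":0,"spin":0,"grip":0},{"dx":-2.3,"dy":-16,"dz":0,"spin":0,"grip":0},{"dx":-2.5,"dy":-16.8,"dz":0,"spin":0,"grip":0},{"dx":-2.5,"dy":-16.8,"dz":0,"spin":0,"grip":0},{"dx":-2.5,"dy":-16.8,"dz":0,"spin":0,"grip":0},{"dx":-2.5,"dy":-16.8,"dz":0,"spin":0,"grip":0}]}}

```text
time_s: 7.52
tcp_pos: [0.4936, -0.1695, 0.2606]
eef_rot: [-180.0, -0.0, -14.7]
contact_force: [-0.5, -0.1, -0.3]
gripper_width: 0.0004
```

Request:
{"name": "servo_tool", "arguments": {"targets": [{"dx":0,"dy":0,"dz":-1.5,"spin":0,"grip":0},{"dx":0,"dy":0,"dz":-3,"spin":0,"grip":0},{"dx":0,"dy":0,"dz":-4.5,"spin":0,"grip":0},{"dx":0,"dy":0,"dz":-6,"spin":0,"grip":0},{"dx":0,"dy":0,"dz":-7,"spin":0,"grip":0},{"dx":0,"dy":0,"dz":-8,"spin":0,"grip":0},{"dx":0,"dy":0,"dz":-9,"spin":0,"grip":0},{"dx":0,"dy":0,"dz":-9,"spin":0,"grip":0},{"dx":0,"dy":0,"dz":-9,"spin":0,"grip":0},{"dx":0,"dy":0,"dz":-9,"spin":0,"grip":0}]}}

```text
time_s: 8.35
tcp_pos: [0.494, -0.1702, 0.1712]
eef_rot: [180.0, -0.1, -14.7]
contact_force: [-0.3, -0.3, 0.5]
gripper_width: 0.0003
```

Run:
```python
from h import *
s=r.get_state();print(s["time_s"],s["tcp_pos"],s["contact_force"])
S=r.capture("side");T=r.capture("top");f=s["tcp_pos"]
c=np.array([.4925,-.1705,.13])
print(proj("side",f),proj("top",f))
for i,k in((S,"side"),(T,"top")):
    cv2.polylines(i,[np.array([proj(k,c+.0225*np.array([np.cos(a),np.sin(a),0])) for a in np.linspace(0,6.3,40)]).round().astype(int)],True,(0,0,255),1)
cv2.imwrite("pics/bore.png",np.hstack([cv2.resize(S[250:410,290:450],(400,400)),cv2.resize(T[180:340,370:530],(400,400))]))
```

```text
8.35 [ 0.49395835 -0.17017948  0.17117829] [-0.34941139 -0.31763079  0.49851868]
[359.94066478 304.40696577] [436.36460936 259.76247006]
```

View pics/bore.png

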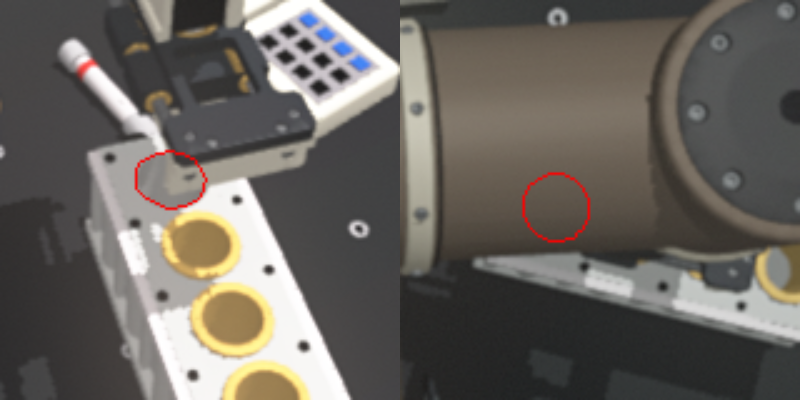

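The gripper is at the bare bore by the crank nose, clear of the block, plug gauge and jog box. It now hides the bore mouth, so I'm relying on the first measurement, where the two cameras agreed within 3 mm. I'll make the final descent to z 0.150.

Request:
{"name": "servo_tool", "arguments": {"targets": [{"dx":-0.1,"dy":0,"dz":-0.5,"spin":0,"grip":0},{"dx":-0.1,"dy":0,"dz":-1,"spin":0,"grip":0},{"dx":-0.1,"dy":0,"dz":-1.5,"spin":0,"grip":0},{"dx":-0.1,"dy":0,"dz":-2,"spin":0,"grip":0},{"dx":-0.1,"dy":0,"dz":-2,"spin":0,"grip":0},{"dx":-0.1,"dy":0,"dz":-2,"spin":0,"grip":0},{"dx":-0.1,"dy":0,"dz":-2,"spin":0,"grip":0},{"dx":-0.1,"dy":0,"dz":-2,"spin":0,"grip":0},{"dx":-0.1,"dy":0,"dz":-2,"spin":0,"grip":0},{"dx":-0.1,"dy":0,"dz":-2,"spin":0,"grip":0}]}}

```text
time_s: 9.28
tcp_pos: [0.4926, -0.1702, 0.1507]
eef_rot: [-180.0, -0.0, -14.7]
contact_force: [-0.1, -0.4, -0.0]
gripper_width: 0.0005
```

Request:
{"name": "servo_tool", "arguments": {"targets": [{"dx":0,"dy":0,"dz":0,"spin":0,"grip":0},{"dx":0,"dy":0,"dz":0,"spin":0,"grip":0},{"dx":0,"dy":0,"dz":0,"spin":0,"grip":0},{"dx":0,"dy":0,"dz":0,"spin":0,"grip":0},{"dx":0,"dy":0,"dz":0,"spin":0,"grip":0},{"dx":0,"dy":0,"dz":0,"spin":0,"grip":0},{"dx":0,"dy":0,"dz":0,"spin":0,"grip":0},{"dx":0,"dy":0,"dz":0,"spin":0,"grip":0},{"dx":0,"dy":0,"dz":0,"spin":0,"grip":0},{"dx":0,"dy":0,"dz":0,"spin":0,"grip":0}]}}

```text
time_s: 10.12
tcp_pos: [0.4925, -0.1702, 0.1506]
eef_rot: [180.0, -0.0, -14.7]
contact_force: [-0.2, -0.5, 0.7]
gripper_width: 0.0004
```

Run:
```python
from h import *
s=r.get_state();print(s["time_s"],s["tcp_pos"],s["contact_force"],np.abs(s["qd"]).max())
S=r.capture("side");print(proj("side",s["tcp_pos"]))
cv2.imwrite("pics/end.png",cv2.resize(S[230:430,270:470],(600,600)))
```

```text
10.1167 [ 0.49246441 -0.17015747  0.15057182] [-0.19918492 -0.50949696  0.72756905] 0.07795709375748719
[358.32654055 313.1005373 ]
```

View pics/end.png

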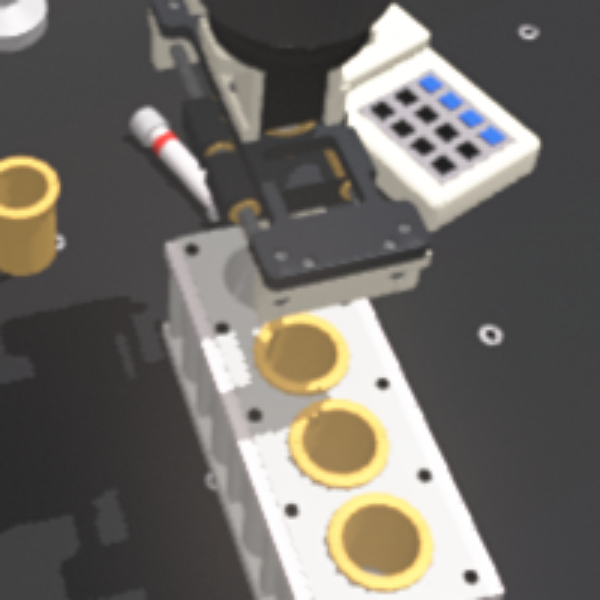

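The tool is over the bare bore at side (358,313). All three liners are in place, the loose parts haven't moved, and the contact force is at noise level. Handing in.

```bash
python3 -c "
from plant import r
print(r.close_job());print(r.get_state()['tcp_pos'])"
```

```text
the job is handed in; nothing more can be done
None
the job is handed in; nothing more can be done
```

The dry run is done and handed in, at about 10 s of the 40 s allowed. The arm is still pointing at the bare bore.

- **Reference sphere:** I pointed straight down at the middle-sized stand's sphere with the fingers shut. The TCP was at (0.553, 0.193, 0.1605), about 20 mm above the sphere's top, and held there for about 2.6 s. The sphere measured about 24 mm across against the 25 mm given.
- **Bare bore:** I then moved up and over to the bore next to the crank nose. The arm finished with its TCP at (0.4925, -0.170, 0.1506), about 20 mm above the mouth and over its middle.

**Last checks:**
- **Contact:** Forces stayed around 1 N (sensor noise) at every reading, and in the last picture the parts in view were where they had been.
- **Sphere height:** The two cameras together put the sphere's centre about 4 mm higher than the stated sizes imply, so I used the stated height.
- **Bore position:** The cameras differed by 3 mm on the bore position. The gripper hid most of the bore mouth at the end, so the centring rests on the first measurement.

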